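# Close the washed laundry canisters

## Robot

A 6-joint arm with a two-finger parallel gripper is mounted at the origin on the work surface. World frame = base frame: x ahead of the robot, y to its left, z up, the work surface at z = 0. Lengths are in mm, angles in rad, forces in N, time in s.
With the tool pointing down it reaches from about 275 to 850 mm from the base axis. Payload 5.2 kg.
Tool frame: the origin (TCP) lies at the very end of the fingers, on their centre line; the grasp point (between the pads) lies r.grasp_offset behind it (r.grasp_offset is the distance from the TCP to the grasp point, in mm); z points along the fingers, x is the direction in which the jaws open and shut, and the axes are right-handed (so a half turn about z gives the same grasp; the last joint's range is limited). The gripper opens to 85 mm and grips with 20 to 120 N. Pads are 22 mm wide; open, the fingers measure 114 mm over their backs; the gripper's body (76 mm by 85 mm) begins 54 mm behind the grasp point. The pads swing forward as they close: fully open they stand 13 mm farther back than shut.
Start: joints at [-1.455, 0.259, 1.535, -0, 1.348, -0.203], TCP at [172.406, -522.285, 231.31] pointing down, gripper open.
Joint ranges: [-3.14, 3.14], [-0.91, 2.08], [0.19, 2.58], [-1.22, 4.36], [0.22, 2.71], [-3.12, 3.12]. Speed limits (rad/s): [2.57, 2.57, 3.14, 3.14, 3.14, 3.14].

## Interface

Orientations are given as a unit quaternion [w, x, y, z].
In Python, from bench import r gives the robot as it stands. The module is installed in compiled form; this text tells all that it offers.
- The arm moves only by the tool arm_command, never from a script. Its argument "increments" is a list of rows, each a list of 4 numbers: the shift along the tool's x, y, z in cm, then the turn about the tool's z in rad. In form: [[x, y, z, twist], ...]. A call has 1 to 5 rows; each row is the pose to reach, as a shift and turn from the pose commanded when the call began, along the tool's axes at that moment; what a row does not reach only later rows make up. A row lasts 1/10 s, in which the tool goes at most 50 mm and 8.59 degrees, less where a joint would pass 70% of its speed; a pose out of reach is approached as far as the arm can. A call with a gripper value outside its range is refused whole. "claw" is the opening, from 0 (shut) to 1 (fully open), set as the call begins (left out, the last holds). The fingers move at their own pace and stop on an object; "grip_force" is the grip in N (left out, the last holds). Time passes only in rows, so rows that repeat a pose let the fingers close. It gives the time, the measured TCP pose, the force and the opening at its end, in the units of the state.
- r.get_state(): the state, without advancing time (a new reading comes with each control period).
- r.snapshot(name): name is "scene" or "top" or "wrist"; returns the picture (384x512x3 uint8, blue, green, red); there is no depth.
- r.camera_model(name): a dict with "camera_matrix" (3x3 intrinsics, pixels), "R" (3x3) and "t" (3): a world point X has camera coordinates R X + t. Camera axes: x right, y down, z forward; pixel columns grow to the right and rows downward; lengths in mm; the calibration is good to about 2 mm. A picture is of the moment at which its call begins: read the wrist's pose just before it. camera_model takes no time and is no camera call; for the wrist camera it gives the pose at the moment of the call.
- r.finish_job(): hands the job in, once; it reports no verdict.
The state is a dict: "clock": time; "joints": joint angles; "joint_velocities": joint speeds; "effort": joint torques, N m; "position": TCP position; "eef_rot": TCP orientation; "wrist_force": force on the tool from outside, world axes, zero at the start; "ft_torque": the same for the moment, N m; "grip_width": opening from 0.0 (shut) to 1.0 (fully open).
Only numpy, scipy, OpenCV 4.12 (cv2) and the standard library are available. Lean on these libraries where they do the work, as an engineer would, in place of code of your own. Each camera call takes 0.05 s, during which the arm holds its last target.

## Task

The three laundry canisters have been washed: stand the dosing cup upright on the floor inside the widest canister, then close every canister with the lid of its own size, fully seated and level on the rim. The cup must be inside before the widest canister is closed. Leave the coaster, the thread reel and the clothes peg lying among them where they are.

Things in the scene. Friction and masses are not known exactly. Their poses are not given: they have to be found in the camera images.
- canister_wide: wide canister: plain white round open pot, outer diameter 124, height 60, wall 4, inner floor 5 above its underside; held to the worktop by suction feet (does not move). Origin: centre of its underside, on the worktop; z up. (Sizes in mm.)
- canister_middle: middle-sized canister: plain white round open pot, outer diameter 90, height 95, wall 4, inner floor 5 above its underside; held to the worktop by suction feet (does not move). Origin: centre of its underside, on the worktop; z up. (Sizes in mm.)
- canister_narrow: narrow canister: plain white round open pot, outer diameter 64, height 115, wall 4, inner floor 5 above its underside; held to the worktop by suction feet (does not move). Origin: centre of its underside, on the worktop; z up. (Sizes in mm.)
- lid_wide: loose lid of the wide canister, sizes in mm: bamboo disc, diameter 128, 8 thick; central steel knob to grip, diameter 22, 26 tall; rubber plug under it, diameter 104, 8 deep, to drop into the mouth (inner diameter 116). Lies knob up. Origin: centre of the plug's underside; disc 8 to 16, knob 16 to 42 above it; z up. Seated: disc on the rim, origin 8 below it. About 140 g.
- lid_middle: loose lid of the middle canister, sizes in mm: bamboo disc, diameter 94, 8 thick; central steel knob to grip, diameter 22, 26 tall; rubber plug under it, diameter 70, 8 deep, to drop into the mouth (inner diameter 82). Lies knob up. Origin: centre of the plug's underside; disc 8 to 16, knob 16 to 42 above it; z up. Seated: disc on the rim, origin 8 below it. About 90 g.
- lid_narrow: loose lid of the narrow canister, sizes in mm: bamboo disc, diameter 68, 8 thick; central steel knob to grip, diameter 22, 26 tall; rubber plug under it, diameter 44, 8 deep, to drop into the mouth (inner diameter 56). Lies knob up. Origin: centre of the plug's underside; disc 8 to 16, knob 16 to 42 above it; z up. Seated: disc on the rim, origin 8 below it. About 60 g.
- dosing_cup: loose dosing cup: small plain grey plastic beaker, open at the top, no handle, straight sides, outer diameter 40, height 42, wall 3, standing upright; about 40 g. Origin: centre of its underside; z up. (Sizes in mm.)
- coaster: bystander: flat round bamboo drink coaster without a knob, diameter 80, 10 thick, loose on the worktop. Not a lid. Origin: centre of its underside. (Sizes in mm.)
- reel: bystander: upright thread reel, diameter 32, height 36, loose. Origin: centre of its underside. (Sizes in mm.)
- peg: bystander: wooden clothes peg lying flat, 70 long (its x axis), 14 wide, 11 high, loose. Origin: centre of its underside. (Sizes in mm.)
Not all that is in view belongs to the job. What is shaped like the canister_narrow but red is not meant.

How it is judged (in metres and radians):
On the way:
1. the dosing cup stands upright and released on the floor of the widest canister, which is still open (horizontal distance between dosing_cup and canister_wide below 0.042 m and z of dosing_cup in the frame of canister_wide below 0.012 m and angle between dosing_cup's own z axis and vertical below 0.15 rad and linear speed of dosing_cup below 0.02 m/s and contact force between the fingers and dosing_cup below 0.05 N and horizontal distance between lid_wide and canister_wide above 0.07 m), for 0.2 s.
At the end, for the whole second after the job is handed in: The cup stands upright (within 0.15 rad) on the floor of the widest canister; each of the three lids lies on the canister of its own size, centred within 10 mm, its height within 4 mm of fully seated, level within 0.06 rad; all released and at rest (horizontal distance between dosing_cup and canister_wide below 0.042 m and z of dosing_cup in the frame of canister_wide below 0.012 m and angle between dosing_cup's own z axis and vertical below 0.15 rad and linear speed of each of dosing_cup, lid_wide, lid_middle, lid_narrow below 0.02 m/s and horizontal distance between lid_wide and canister_wide below 0.01 m and z of lid_wide in the frame of canister_wide between 0.048 and 0.056 m and angle between each of lid_wide, lid_middle, lid_narrow's own z axis and vertical below 0.06 rad and horizontal distance between lid_middle and canister_middle below 0.01 m and z of lid_middle in the frame of canister_middle between 0.083 and 0.091 m and horizontal distance between lid_narrow and canister_narrow below 0.01 m and z of lid_narrow in the frame of canister_narrow between 0.103 and 0.111 m); the robot touches nothing.
It fails at once if the coaster is pushed more than 20 mm from its place (distance of coaster from where it was at the start of the episode above 0.02 m).
It fails at once if the thread reel is pushed more than 20 mm from its place (distance of reel from where it was at the start of the episode above 0.02 m).
It fails at once if the clothes peg is pushed more than 20 mm from its place (distance of peg from where it was at the start of the episode above 0.02 m).
It also fails if it takes over 99 s, if anything falls off the work surface, if the arm or the gripper's body presses on something with over 40 N, if the wrist force passes 120 N, or if a joint passes its speed limit or range.

## Working session

There is one attempt and no reset: what is moved stays moved. The work goes in short steps, Python scripts to look and compute and a tool call to move; the robot and the scene stay as the last step left them, time stands still between calls to the robot, and variables do not carry over. Pictures are saved under pics/ and viewed, and the job is handed in when it is done.

Besides the shell and the picture viewer there is one more tool, called after "Emit:" as name(argument=value, ...) on one line, values as JSON. arm_command: Moves the arm, as the interface text tells. Its arguments: {"type":"object","properties":{"increments":{"type":"array","items":{"type":"array","items":{"type":"number"}}},"claw":{"type":"number"},"grip_force":{"type":"number"}},"required":["increments"]}

```bash
mkdir -p pics
python3 - <<'E'
from bench import r
import cv2
s=r.get_state()
print({k:(v if not hasattr(v,'__len__') else [round(float(a),3) for a in v]) for k,v in s.items()}, r.grasp_offset)
for n in("scene","top","wrist"):
    cv2.imwrite(f"pics/{n}0.png",r.snapshot(n))
    m=r.camera_model(n); print(n,m)
E
```

```text
{'clock': 0.0, 'joints': [-1.455, 0.259, 1.536, 0.0, 1.348, -0.203], 'joint_velocities': [-0.0, 0.0, -0.001, -0.0, -0.002, -0.0], 'effort': [0.0, -44.603, -29.057, -0.0, 0.012, 0.0], 'position': [172.353, -521.749, 230.467], 'eef_rot': [-0.001, 0.81, -0.586, -0.001], 'wrist_force': [0.127, -0.416, 0.022], 'ft_torque': [-0.005, -0.027, 0.025], 'grip_width': 0.9996194298425382} 18.700000000000003
scene {'camera_matrix': array([[408.00555268,   0.        , 248.8328913 ],
       [  0.        , 408.00555268, 192.46715497],
       [  0.        ,   0.        ,   1.        ]]), 'R': array([[ 0.32840538,  0.94453256, -0.00285301],
       [ 0.60230662, -0.21174136, -0.76967027],
       [-0.72758274,  0.25104547, -0.63843522]]), 't': array([-245.50273872, -316.63253871, 1354.70866313])}
top {'camera_matrix': array([[382.44890958,   0.        , 256.4722367 ],
       [  0.        , 382.44890958, 187.80812798],
       [  0.        ,   0.        ,   1.        ]]), 'R': array([[ 0.0183357 , -0.99977669,  0.01050554],
       [-0.98819863, -0.01971954, -0.15190328],
       [ 0.15207653, -0.00759631, -0.98833953]]), 't': array([  43.8620585 ,  577.22212887, 1041.29798689])}
wrist {'camera_matrix': array([[339.9177916 ,   0.        , 257.48675348],
       [  0.        , 339.9177916 , 190.99666371],
       [  0.        ,   0.        ,   1.        ]]), 'R': array([[ 0.31273077, -0.94984122, -0.00105864],
       [-0.90939955, -0.29973693,  0.28835781],
       [-0.27421145, -0.08921564, -0.95752214]]), 't': array([-549.48746647,  -35.91633899,  379.46770718])}
```

View pics/top0.png

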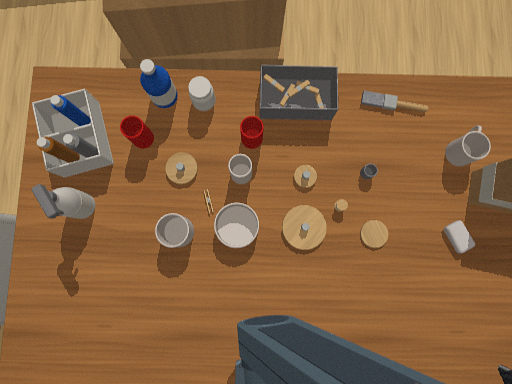

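View pics/scene0.png

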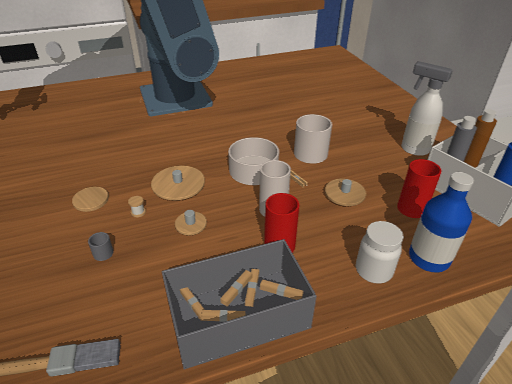

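View pics/wrist0.png

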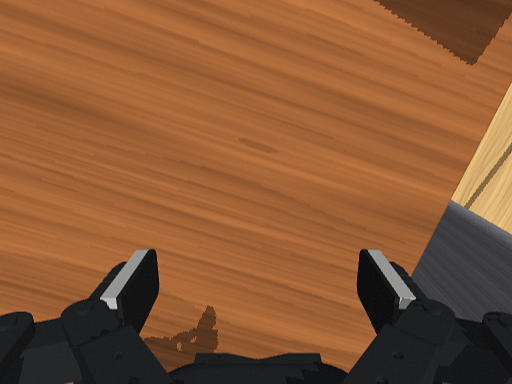

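Run:
```python
import cv2
a=cv2.imread("pics/top0.png")[125:265,140:400]; cv2.imwrite("pics/topz.png",cv2.resize(a,None,fx=3,fy=3,interpolation=cv2.INTER_CUBIC))
a=cv2.imread("pics/scene0.png")[110:270,60:380]; cv2.imwrite("pics/scz.png",cv2.resize(a,None,fx=2.5,fy=2.5,interpolation=cv2.INTER_CUBIC))
```

```text
(no output)
```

View pics/topz.png

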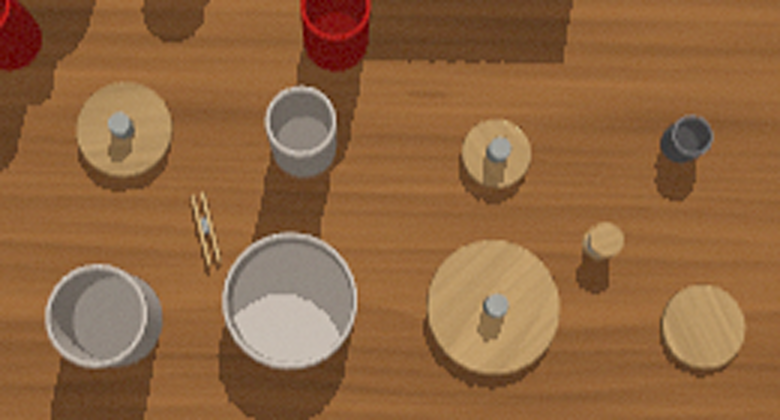

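View pics/scz.png

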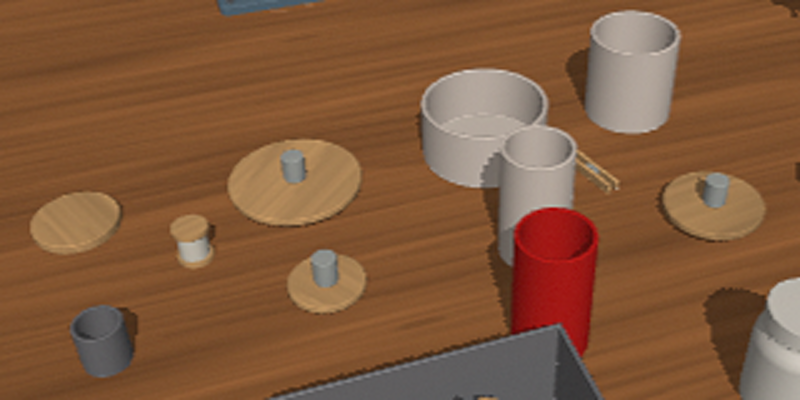

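```bash
cat > h.py <<'E'
import numpy as np, cv2
def ray(m,uv):
    d=np.linalg.inv(m["camera_matrix"])@np.array([uv[0],uv[1],1.]); R=np.array(m["R"]);return -R.T@m["t"],R.T@d
def onplane(m,uv,z):
    o,d=ray(m,uv); return (o+d*(z-o[2])/d[2])[:2]
def proj(m,X):
    c=np.array(m["R"])@np.array(X,float)+m["t"]; p=m["camera_matrix"]@c; return p[:2]/p[2]
E
python3 - <<'E'
from h import *
from bench import r
t=r.camera_model("top");s=r.camera_model("scene")
T=lambda x,y:((x+.5)/3-.5+140,(y+.5)/3-.5+125)
S=lambda x,y:((x+.5)/2.5-.5+60,(y+.5)/2.5-.5+110)
L=[("wide",(289.5,300.5),(484.5,108),60),("mid",(97,316),(634,47),95),("nar",(301,122),(538.5,160),115),
("lidw knobtop",(496,302),(293,154),42),("lidw disc",(494,307),(295,181),16),
("lidm knob",(121,121),(717,178),42),("lidm disc",(124,129),(714,205),16),
("lidn knob",(499,147),(324,256),42),("lidn disc",(496,153),(327,282),16),
("cup",(691,135),(101,324),42),("coaster",(703,327),(76,221),10),("reel",(605,239),(190,225),36),("pegA",(198,195),(578,155),11),("pegB",(212,268),(612,188),11)]
for n,a,b,z in L: print(n,onplane(t,T(*a),z).round(1),onplane(s,S(*b),z).round(1))
# colour mask fits in top for knobs
im=cv2.imread("pics/top0.png"); hsv=cv2.cvtColor(im,cv2.COLOR_BGR2HSV)
m=((hsv[...,0]>15)&(hsv[...,0]<30)&(hsv[...,2]>140)).astype(np.uint8)*255
n,l,st,c=cv2.connectedComponentsWithStats(m)
for i in range(1,n):
    if st[i,4]>60 and 140<c[i][0]<400 and 125<c[i][1]<270:
        cn=cv2.findContours((l==i).astype(np.uint8),0,cv2.CHAIN_APPROX_NONE)[0][0]
        e=cv2.fitEllipse(cv2.convexHull(cn)); print(st[i],np.round(e[0],1),np.round(e[1],1),[onplane(t,e[0],z).round(1).tolist() for z in(16,10)])
E
```

```text
wide [469.6 109. ] [479.4 105.5]
mid [450.8 277.1] [476.1 264.3]
nar [625.2 100.6] [641.8  94.2]
lidw knobtop [472.8 -83.1] [466.9 -82.9]
lidw disc [469.5 -84.7] [474.8 -85.6]
lidm knob [638.2 275. ] [632.8 277.5]
lidm disc [635.8 276.8] [639.8 274.8]
lidn knob [620.3 -86.1] [617.3 -87. ]
lidn disc [619.4 -86.8] [621.6 -87.9]
cup [ 635.8 -270.2] [ 636.7 -269. ]
coaster [ 454.5 -286.6] [ 458.9 -287.7]
reel [ 534.7 -187.5] [ 531.9 -188.4]
pegA [572.9 202.8] [520.6 189.9]
pegB [502.1 186.6] [579.8 199.3]
[165 152  32  32 679] [180.9 167.5] [30.7 32.1] [[636.5, 277.2], [637.7, 278.4]]
[294 165  23  23 313] [305.  175.5] [22.3 23. ] [[619.8, -86.9], [621.0, -87.7]]
[334 199  14  12 119] [340.9 204.7] [11.7 13.6] [[535.9, -190.8], [536.6, -192.2]]
[ 282  205   45   45 1465] [304.  226.8] [43.9 44.9] [[470.1, -83.9], [470.4, -84.7]]
[227 208  23  18 109] [237.1 216.5] [15.6 25.6] [[495.8, 108.9], [496.3, 109.1]]
[165 219  18  19  77] [173.2 227.9] [14.6 21.4] [[459.8, 290.6], [460.1, 291.8]]
[361 220  28  28 603] [374.2 233.2] [27.  28.3] [[455.7, -285.2], [455.9, -287.1]]
[217 231  19  15  86] [225.8 238.1] [13.8 20.4] [[433.7, 139.5], [433.8, 139.9]]
```

Emit:
arm_command(increments=[[-0.9,-4.9,0,0.08],[-1.8,-9.8,0,0.16],[-2.6,-14.7,0,0.24],[-3.5,-19.7,0,0.318],[-4.4,-24.6,0,0.318]], claw=0.75)

```text
clock: 0.65
position: [393.1, -402.5, 231.1]
eef_rot: [0.0, -0.706, 0.708, 0.0]
wrist_force: [0.4, -1.0, 0.2]
grip_width: 0.75
```

```bash
cat > go.py <<'E'
import sys
from h import *
from bench import r
from scipy.spatial.transform import Rotation as Ro
def go(*tgt):
    s=r.get_state(); q=np.array(s["eef_rot"]); R=Ro.from_quat(q[[1,2,3,0]]).as_matrix()
    d=np.array(tgt,float)-s["position"]
    ang=np.arctan2(R[1,0],R[0,0])+np.pi/2
    print("t",round(s["clock"],2),"pos",np.round(s["position"],1),"tool cm",(R.T@d/10).round(2),"twist",round(ang,3),"tilt",R[2,:2].round(3),"F",np.round(s["wrist_force"],1),"w",round(s["grip_width"],3))
if __name__=="__main__": go(*map(float,sys.argv[1:4]))
E
python3 go.py 636 -270 200
```

```text
t 0.65 pos [ 393.1 -402.5  231.1] tool cm [-13.29 -24.27   3.11] twist -0.002 tilt [-0.  0.] F [ 0.4 -1.   0.2] w 0.75
```

Emit:
arm_command(increments=[[-2.4,-4.3,0,0],[-4.7,-8.6,0,0],[-7.1,-13.0,0,0],[-9.5,-17.3,0,0],[-11.5,-21.0,0,0]])

```text
clock: 1.15
position: [603.5, -286.6, 230.8]
eef_rot: [-0.0, 0.708, -0.706, -0.0]
wrist_force: [0.4, -1.2, -0.1]
grip_width: 0.75
```

Emit:
arm_command(increments=[[-1.8,-3.3,0,0],[-1.8,-3.3,0,0]], claw=0.72)

```text
clock: 1.35
position: [638.0, -266.8, 229.9]
eef_rot: [-0.001, 0.709, -0.705, -0.001]
wrist_force: [0.0, -0.3, -0.4]
grip_width: 0.721
```

Run:
```python
from go import *
go(636,-270,200)
m=r.camera_model("wrist"); im=r.snapshot("wrist"); cv2.imwrite("pics/w1.png",im)
print("cam",(-np.array(m["R"]).T@m["t"]).round(1), "cuptop",proj(m,(636,-270,42)))
```

```text
t 1.35 pos [ 638.  -266.8  229.9] tool cm [0.32 0.2  2.99] twist 0.006 tilt [-0.002 -0.   ] F [ 0.  -0.3 -0.4] w 0.721
cam [ 712.5 -266.4  372.4] cuptop [261.16463935 169.00881311]
```

View pics/w1.png

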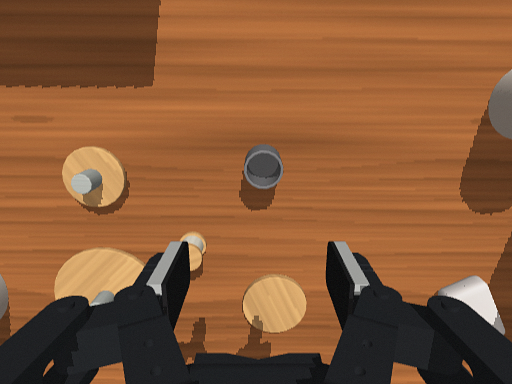

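Run:
```python
from go import *
m=r.camera_model("wrist"); print([onplane(m,p,z) for p,z in(((264,169),42),((91.5,177),16),((274.5,303),10))])
im=cv2.imread("pics/w1.png")[130:220,220:310]; cv2.imwrite("pics/w1z.png",cv2.resize(im,None,fx=6,fy=6))
go(636,-272,60)
```

```text
[array([ 633.7114655 , -274.61681667]), array([618.05705591, -88.58556809]), array([ 456.46172522, -289.82219113])]
t 1.4 pos [ 636.  -268.4  229.9] tool cm [ 3.800e-01 -1.000e-02  1.699e+01] twist 0.004 tilt [-0.001  0.001] F [-1.7 -0.7 -0.5] w 0.722
```

View pics/w1z.png

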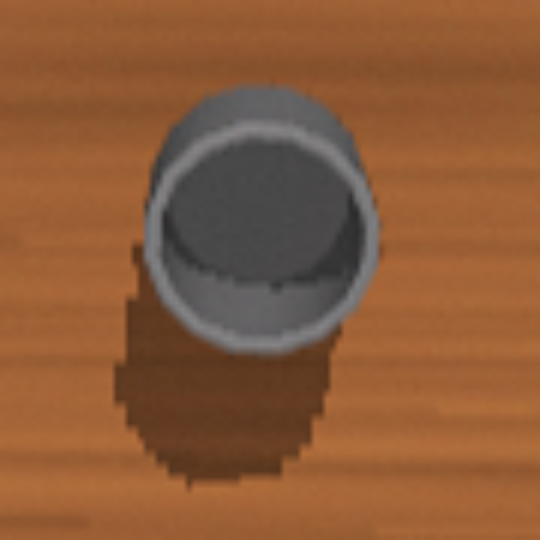

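Emit:
arm_command(increments=[[0.35,0,4,0],[0.35,0,8,0],[0.35,0,12,0],[0.35,0,16,0],[0.35,0,17,0]])

```text
clock: 1.9
position: [630.3, -273.0, 55.9]
eef_rot: [-0.001, -0.707, 0.707, 0.005]
wrist_force: [0.2, 0.6, 0.2]
grip_width: 0.723
```

```bash
python3 go.py 636 -271.5 9
```

```text
t 1.9 pos [ 630.3 -273.    55.9] tool cm [-0.13 -0.61  4.68] twist -0.001 tilt [-0.005  0.009] F [0.2 0.6 0.2] w 0.723
```

Emit:
arm_command(increments=[[0,0,0,0],[0,0,0,0]])

```text
clock: 2.1
position: [635.4, -275.2, 63.4]
eef_rot: [-0.0, 0.707, -0.707, 0.001]
wrist_force: [-0.8, -0.2, 0.2]
grip_width: 0.724
```

```bash
python3 go.py 636 -271.5 9
```

```text
t 2.1 pos [ 635.4 -275.2   63.4] tool cm [-0.38 -0.05  5.44] twist 0.0 tilt [ 0.002 -0.002] F [-0.8 -0.2  0.2] w 0.724
```

Emit:
arm_command(increments=[[-0.3,-0.05,1.5,0],[-0.3,-0.05,3,0],[-0.3,-0.05,4.4,0],[-0.3,-0.05,5.4,0],[-0.3,-0.05,5.4,0]])

```text
clock: 2.6
position: [633.6, -270.0, 4.6]
eef_rot: [0.0, 0.707, -0.707, -0.002]
wrist_force: [-0.1, -0.2, -0.1]
grip_width: 0.722
```

```bash
python3 go.py 636 -271.5 9
```

```text
t 2.6 pos [ 633.6 -270.     4.6] tool cm [ 0.14 -0.24 -0.44] twist 0.001 tilt [-0.002  0.004] F [-0.1 -0.2 -0.1] w 0.722
```

Emit:
arm_command(increments=[[0,-0.15,-0.3,0],[0,-0.15,-0.3,0],[0,-0.15,-0.3,0],[0,-0.15,-0.3,0],[0,-0.15,-0.3,0]], claw=0.3, grip_force=25)

```text
clock: 3.1
position: [637.2, -271.4, 11.2]
eef_rot: [-0.0, 0.707, -0.707, 0.001]
wrist_force: [0.3, -0.9, 3.1]
grip_width: 0.459
```

Emit:
arm_command(increments=[[0,0,0,0],[0,0,0,0]])

```text
clock: 3.3
position: [637.2, -271.3, 11.1]
eef_rot: [-0.0, 0.707, -0.707, 0.001]
wrist_force: [0.7, 0.6, 5.6]
grip_width: 0.457
```

```bash
python3 go.py 636 -271.5 9
```

```text
t 3.3 pos [ 637.2 -271.3   11.1] tool cm [0.02 0.12 0.21] twist 0.001 tilt [ 0.001 -0.002] F [0.7 0.6 5.6] w 0.457
```

Emit:
arm_command(increments=[[0,0,-2,0],[0,0,-5,0],[0,0,-9,0],[0,0,-13,0],[0,0,-16,0]])

```text
clock: 3.8
position: [636.6, -271.1, 172.5]
eef_rot: [-0.0, 0.707, -0.707, 0.0]
wrist_force: [0.9, 0.1, -0.4]
grip_width: 0.465
```

```bash
python3 go.py 470 109 180
```

```text
t 3.8 pos [ 636.6 -271.1  172.5] tool cm [-38.02  16.63  -0.79] twist 0.001 tilt [ 0.001 -0.001] F [ 0.9  0.1 -0.4] w 0.465
```

Emit:
arm_command(increments=[[-2,1,-1,0],[-6,3,-2,0],[-10,5,-2,0],[-14,7,-2,0],[-18,9,-2,0]])

```text
clock: 4.3
position: [544.8, -89.5, 189.7]
eef_rot: [0.0, 0.707, -0.707, -0.001]
wrist_force: [1.6, 0.6, -0.6]
grip_width: 0.462
```

Emit:
arm_command(increments=[[-4,2,0,0],[-8,4,0,0],[-12,6,0,0],[-16,8,0,0],[-19,10,0,0]])

```text
clock: 4.8
position: [444.4, 100.8, 189.9]
eef_rot: [0.0, 0.708, -0.707, -0.001]
wrist_force: [0.1, 0.7, -0.6]
grip_width: 0.46
```

Emit:
arm_command(increments=[[-1,0.5,0,0],[-1,0.5,0,0],[-1,0.5,0,0],[-1,0.5,0,0]])

```text
clock: 5.2
position: [442.2, 107.8, 190.2]
eef_rot: [-0.0, -0.707, 0.707, -0.0]
wrist_force: [-0.3, -0.3, -0.2]
grip_width: 0.46
```

Run:
```python
from go import *
go(470,109,180)
m=r.camera_model("wrist"); im=r.snapshot("wrist"); cv2.imwrite("pics/w2.png",im);np.save("w2.npy",m,allow_pickle=True)
```

```text
t 5.2 pos [442.2 107.8 190.2] tool cm [-0.13 -2.78  1.02] twist -0.0 tilt [ 0. -0.] F [-0.3 -0.3 -0.2] w 0.46
```

View pics/w2.png

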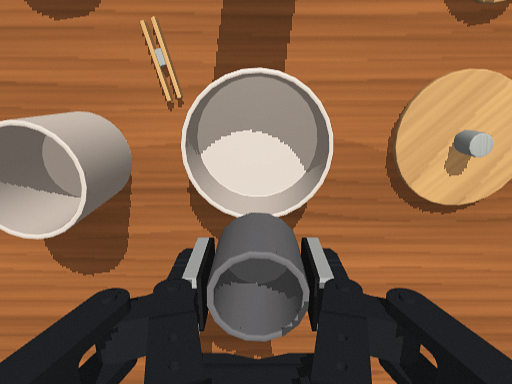

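Run:
```python
from go import *
m=np.load("w2.npy",allow_pickle=True).item()
print([onplane(m,p,60).round(1) for p in((257,144.5),(182,144),(332,144),(257,69),(257,219.5))], onplane(m,(481,144),42))
```

```text
[array([473.6, 108.2]), array([474.1, 168.5]), array([473.9,  47.9]), array([530.9, 108.1]), array([409. , 108.3])] [470.94063225 -83.93599778]
```

Emit:
arm_command(increments=[[0,-2.8,1,0],[0,-2.8,4,0],[0,-2.8,7,0],[0,-2.8,9,0],[0,-2.8,9,0]])

```text
clock: 5.75
position: [467.5, 107.8, 97.5]
eef_rot: [-0.002, -0.707, 0.707, 0.002]
wrist_force: [-0.7, -0.5, -0.2]
grip_width: 0.459
```

```bash
python3 go.py 470 108.5 17
```

```text
t 5.75 pos [467.5 107.8  97.5] tool cm [-0.07 -0.3   8.05] twist -0.001 tilt [0.    0.006] F [-0.7 -0.5 -0.2] w 0.459
```

Emit:
arm_command(increments=[[0,-0.1,2,0],[0,-0.1,4,0],[0,-0.1,6,0],[0,-0.1,7,0],[0,-0.1,7.3,0]])

```text
clock: 6.25
position: [470.5, 108.4, 27.1]
eef_rot: [0.0, 0.707, -0.707, -0.0]
wrist_force: [0.4, -0.0, -0.8]
grip_width: 0.464
```

Emit:
arm_command(increments=[[0,0,0,0],[0,0,0,0],[0,0,0,0]])

```text
clock: 6.55
position: [471.0, 108.8, 28.2]
eef_rot: [-0.001, 0.707, -0.707, 0.001]
wrist_force: [0.3, -0.2, -0.2]
grip_width: 0.462
```

```bash
python3 go.py 470 108.5 17
```

```text
t 6.55 pos [471.  108.8  28.2] tool cm [0.03 0.11 1.12] twist 0.001 tilt [ 0.    -0.002] F [ 0.3 -0.2 -0.2] w 0.462
```

Emit:
arm_command(increments=[[0,0,0.5,0],[0,0,0.9,0],[0,0,1.1,0],[0,0,1.1,0],[0,0,1.1,0]])

```text
clock: 7.05
position: [470.1, 108.9, 16.2]
eef_rot: [0.0, 0.707, -0.707, -0.0]
wrist_force: [-0.2, 0.3, 0.5]
grip_width: 0.463
```

```bash
python3 go.py 470 108.5 17
```

```text
t 7.05 pos [470.1 108.9  16.2] tool cm [ 0.04  0.01 -0.08] twist 0.001 tilt [-0.  0.] F [-0.2  0.3  0.5] w 0.463
```

Emit:
arm_command(increments=[[0,0,0,0],[0,0,0,0],[0,0,0,0],[0,0,0,0]], claw=0.6)

```text
clock: 7.45
position: [470.3, 108.9, 16.3]
eef_rot: [-0.0, 0.707, -0.707, 0.0]
wrist_force: [0.2, 0.4, 0.9]
grip_width: 0.599
```

Emit:
arm_command(increments=[[0,0,-1,0],[0,0,-3,0],[0,0,-6,0],[0,0,-10,0],[0,0,-14,0]])

```text
clock: 7.95
position: [469.8, 108.9, 158.2]
eef_rot: [0.0, 0.707, -0.707, -0.0]
wrist_force: [1.4, -0.1, -0.3]
grip_width: 0.599
```

Emit:
arm_command(increments=[[0,2,-3,0],[0,3,-4,0],[0,3,-4,0],[0,3,-4,0]])

```text
clock: 8.35
position: [439.9, 108.8, 195.7]
eef_rot: [0.0, 0.707, -0.707, -0.0]
wrist_force: [1.0, 0.3, -0.7]
grip_width: 0.598
```

Run:
```python
from go import *
go(470,-84,180)
m=r.camera_model("wrist"); im=r.snapshot("wrist"); cv2.imwrite("pics/w3.png",im);np.save("w3.npy",m,allow_pickle=True)
```

```text
t 8.35 pos [439.9 108.8 195.7] tool cm [19.29 -2.99  1.57] twist 0.001 tilt [-0.  0.] F [ 1.   0.3 -0.7] w 0.598
```

View pics/w3.png

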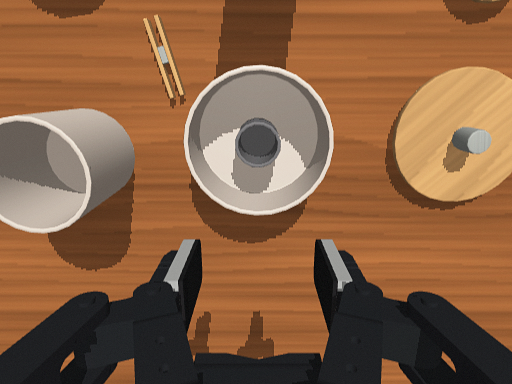

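Run:
```python
from go import *
m=np.load("w3.npy",allow_pickle=True).item()
print([onplane(m,p,60).round(1) for p in((184,140),(333,140),(258.5,66),(258.5,214.5))], onplane(m,(484,141),42))
go(470,-84,80)
```

```text
[array([474.2, 169.1]), array([474.2,  47.2]), array([531.1, 108.2]), array([409.2, 108.1])] [470.67340942 -88.46139516]
t 8.4 pos [439.8 108.8 195.2] tool cm [19.28 -3.02 11.51] twist 0.001 tilt [0.    0.002] F [ 0.6  0.4 -0.2] w 0.6
```

Emit:
arm_command(increments=[[4,-1,0,0],[8,-2,0,0],[12,-3,0,0],[16,-3,0,0],[19.3,-3,0,0]])

```text
clock: 8.9
position: [470.2, -86.2, 194.3]
eef_rot: [-0.001, -0.707, 0.707, 0.001]
wrist_force: [0.2, 0.6, 0.5]
grip_width: 0.599
```

Emit:
arm_command(increments=[[0,0,2,0],[0,0,5,0],[0,0,8,0],[0,0,9,0],[0,0,9,0]])

```text
clock: 9.4
position: [468.9, -83.6, 103.9]
eef_rot: [0.001, 0.707, -0.707, -0.003]
wrist_force: [-0.6, 0.3, -0.3]
grip_width: 0.601
```

Run:
```python
from go import *
go(470.5,-84,20)
m=r.camera_model("wrist"); im=r.snapshot("wrist"); cv2.imwrite("pics/w4.png",im)
print(proj(m,(470.5,-84,42)),proj(m,(470.5,-84,16)))
```

```text
t 9.4 pos [468.9 -83.6 103.9] tool cm [ 0.06 -0.2   8.39] twist 0.001 tilt [-0.002  0.005] F [-0.6  0.3 -0.3] w 0.601
[258.69022574 207.64613186] [258.63311151 195.18365567]
```

View pics/w4.png

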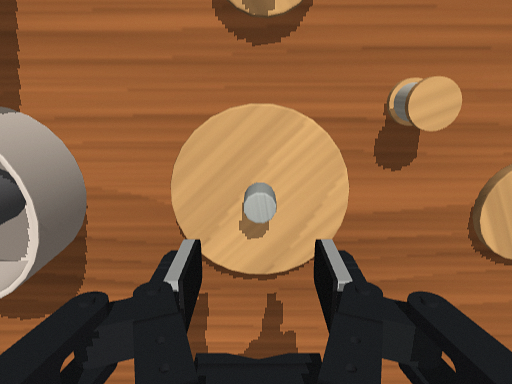

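Emit:
arm_command(increments=[[0.05,-0.05,2,0],[0.05,-0.05,4,0],[0.05,-0.05,6,0],[0.05,-0.05,7.2,0],[0.05,-0.05,7.5,0]])

```text
clock: 9.95
position: [471.1, -84.6, 31.1]
eef_rot: [0.0, 0.707, -0.707, -0.0]
wrist_force: [0.9, 0.9, 0.7]
grip_width: 0.606
```

Emit:
arm_command(increments=[[0,0,0,0],[0,0,0,0]])

```text
clock: 10.15
position: [471.8, -85.0, 32.3]
eef_rot: [-0.0, 0.707, -0.707, 0.001]
wrist_force: [-0.0, 0.8, -0.2]
grip_width: 0.601
```

```bash
python3 go.py 470.5 -84.5 20
```

```text
t 10.15 pos [471.8 -85.   32.3] tool cm [-0.05  0.13  1.23] twist 0.001 tilt [ 0.001 -0.002] F [-0.   0.8 -0.2] w 0.601
```

Emit:
arm_command(increments=[[0,0.1,0.6,0],[0,0.1,1.1,0],[0,0.1,1.2,0],[0,0.1,1.2,0]])

```text
clock: 10.55
position: [469.7, -84.5, 19.0]
eef_rot: [0.0, 0.707, -0.707, -0.0]
wrist_force: [0.7, 0.0, -0.2]
grip_width: 0.6
```

Emit:
arm_command(increments=[[0,0,0,0],[0,0,0,0],[0,0,0,0],[0,0,0,0],[0,0,0,0]], claw=0.0, grip_force=40)

```text
clock: 11.05
position: [470.1, -84.7, 19.6]
eef_rot: [-0.0, 0.707, -0.707, 0.0]
wrist_force: [0.2, 0.1, 4.2]
grip_width: 0.242
```

```bash
python3 go.py 470.5 -84.5 20
```

```text
t 11.05 pos [470.1 -84.7  19.6] tool cm [-0.02 -0.04 -0.04] twist 0.001 tilt [ 0. -0.] F [0.2 0.1 4.2] w 0.242
```

Emit:
arm_command(increments=[[0,0,-2,0],[0,0,-4,0],[0,0,-7,0],[0,0,-10,0],[0,0,-12,0]])

```text
clock: 11.55
position: [470.3, -84.8, 140.9]
eef_rot: [-0.0, 0.707, -0.707, 0.001]
wrist_force: [1.1, 0.6, -1.3]
grip_width: 0.238
```

Emit:
arm_command(increments=[[-3,0,0,0],[-7,0,0,0],[-11,0,0,0],[-15,0,0,0],[-18,0,0,0]])

```text
clock: 12.05
position: [468.9, 97.5, 138.9]
eef_rot: [0.0, 0.708, -0.707, -0.001]
wrist_force: [0.7, -0.1, -2.1]
grip_width: 0.24
```

Emit:
arm_command(increments=[[-1,0,0,0],[-1.2,0,0,0],[-1.2,0,0,0],[-1.2,0,0,0]])

```text
clock: 12.45
position: [469.9, 106.2, 139.2]
eef_rot: [-0.0, -0.707, 0.707, -0.0]
wrist_force: [-0.4, 0.0, -1.3]
grip_width: 0.239
```

Run:
```python
from go import *
go(470.1,108.2,71.6)
m=r.camera_model("wrist"); im=r.snapshot("wrist"); cv2.imwrite("pics/w5.png",im)
```

```text
t 12.45 pos [469.9 106.2 139.2] tool cm [-0.2  -0.03  6.76] twist -0.0 tilt [0.001 0.   ] F [-0.4  0.  -1.3] w 0.239
```

View pics/w5.png

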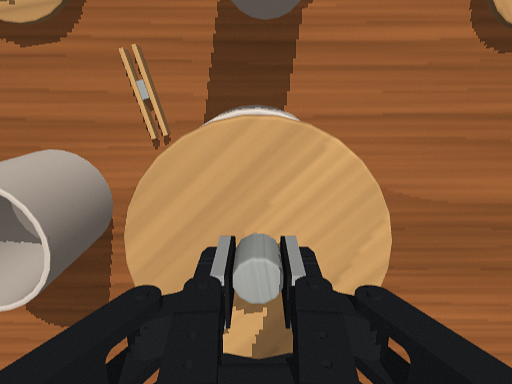

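Emit:
arm_command(increments=[[-0.2,-0.03,1.5,0],[-0.2,-0.03,3,0],[-0.2,-0.03,4.5,0],[-0.2,-0.03,5,0],[-0.2,-0.03,5,0]])

```text
clock: 13.0
position: [469.7, 108.6, 88.8]
eef_rot: [-0.001, -0.707, 0.707, 0.001]
wrist_force: [-0.1, -0.0, -1.0]
grip_width: 0.247
```

Emit:
arm_command(increments=[[0,0,0,0],[0,0,0,0]])

```text
clock: 13.2
position: [470.8, 109.1, 90.1]
eef_rot: [-0.001, 0.707, -0.707, 0.001]
wrist_force: [0.4, 0.6, -1.9]
grip_width: 0.239
```

```bash
python3 go.py 470.1 108.2 71.6
```

```text
t 13.2 pos [470.8 109.1  90.1] tool cm [0.09 0.07 1.85] twist 0.0 tilt [ 0.    -0.002] F [ 0.4  0.6 -1.9] w 0.239
```

Emit:
arm_command(increments=[[0.05,0.05,0.6,0],[0.05,0.05,1.1,0],[0.05,0.05,1.5,0],[0.05,0.05,1.75,0],[0.05,0.05,1.75,0]])

```text
clock: 13.7
position: [469.4, 108.9, 71.7]
eef_rot: [0.0, 0.707, -0.707, -0.0]
wrist_force: [0.7, -0.4, -1.4]
grip_width: 0.243
```

```bash
python3 go.py 470.1 108.2 71.6
```

```text
t 13.7 pos [469.4 108.9  71.7] tool cm [ 0.07 -0.07  0.01] twist 0.001 tilt [0. 0.] F [ 0.7 -0.4 -1.4] w 0.243
```

Emit:
arm_command(increments=[[0.05,-0.05,0.1,0],[0.05,-0.05,0.15,0],[0.05,-0.05,0.15,0]])

```text
clock: 14.0
position: [469.6, 108.9, 71.5]
eef_rot: [-0.0, 0.707, -0.707, -0.0]
wrist_force: [-6.5, 1.6, 14.0]
grip_width: 0.237
```

Emit:
arm_command(increments=[[0,0,0,0],[0,0,0,0],[0,0,0,0],[0,0,0,0]], claw=0.6)

```text
clock: 14.4
position: [470.2, 108.3, 70.2]
eef_rot: [0.0, 0.707, -0.707, -0.0]
wrist_force: [0.6, 0.5, -0.5]
grip_width: 0.602
```

Emit:
arm_command(increments=[[0,0,-1,0],[0,0,-3,0],[0,0,-6,0],[0,0,-10,0],[0,0,-13,0]])

```text
clock: 14.9
position: [470.5, 108.3, 203.1]
eef_rot: [-0.001, 0.707, -0.707, 0.001]
wrist_force: [1.1, -0.5, -0.1]
grip_width: 0.6
```

Run:
```python
from go import *
go(620,-87,200)
m=r.camera_model("wrist"); im=r.snapshot("wrist"); cv2.imwrite("pics/w6.png",im)
print([proj(m,(470.1,108.2,z)) for z in(94,68,60)])
```

```text
t 14.9 pos [470.5 108.3 203.1] tool cm [ 19.55 -14.93   0.35] twist 0.001 tilt [ 0.    -0.002] F [ 1.1 -0.5 -0.1] w 0.6
[array([257.9157545 , 190.23468952]), array([257.8621343 , 181.49434197]), array([257.84745666, 179.10181735])]
```

View pics/w6.png

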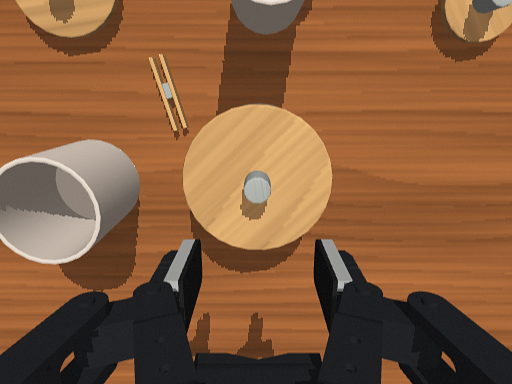

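Emit:
arm_command(increments=[[0,-3,-1,0],[0.4,-6,-2,0],[0.8,-9,-2,0],[0.8,-12,-2,0],[0.8,-12,-2,0]])

```text
clock: 15.45
position: [593.1, 99.8, 220.1]
eef_rot: [0.001, -0.707, 0.707, -0.001]
wrist_force: [0.6, 0.7, 0.0]
grip_width: 0.597
```

Emit:
arm_command(increments=[[0,0,0,0],[0,0,0,0],[0,0,0,0]])

```text
clock: 15.75
position: [589.1, 100.7, 220.6]
eef_rot: [0.0, 0.707, -0.707, -0.0]
wrist_force: [0.2, -0.3, -0.2]
grip_width: 0.595
```

Run:
```python
from go import *
go(620,-87,200)
m=r.camera_model("wrist"); im=r.snapshot("wrist"); cv2.imwrite("pics/w7.png",im);np.save("w7.npy",m,allow_pickle=True)
```

```text
t 15.75 pos [589.1 100.7 220.6] tool cm [18.77 -3.07  2.06] twist 0.001 tilt [-0.  0.] F [ 0.2 -0.3 -0.2] w 0.595
```

View pics/w7.png

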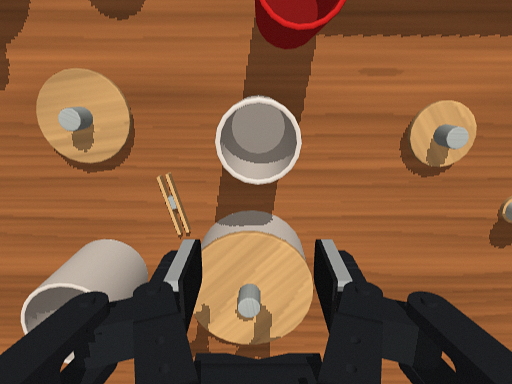

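Run:
```python
from go import *
m=np.load("w7.npy",allow_pickle=True).item()
a=[onplane(m,p,115) for p in((215,140),(301,140),(258,95),(258,184))]
print(np.round(a,1),(a[0][1]+a[1][1])/2,(a[2][0]+a[3][0])/2)
for u,v,z in((457,137,42),(443,133,16),(69,119,42),(83.5,115.5,16),(249,308,94),(297,5,115)): print(onplane(m,(u,v),z).round(1))
```

```text
[[627.7 131.8]
 [627.7  69.1]
 [659.3 100.5]
 [594.4 100.4]] 100.47408027947753 626.8472619036559
[620.  -87.1]
[620.5 -87.4]
[636.5 275.5]
[637.8 274.6]
[469.8 108.6]
[716.  75.]
```

Emit:
arm_command(increments=[[4,-1,0,0],[8,-2,0,0],[12,-3,0,0],[16,-3.1,0,0],[18.8,-3.1,0,0]])

```text
clock: 16.3
position: [620.9, -89.9, 220.6]
eef_rot: [-0.0, -0.707, 0.707, -0.0]
wrist_force: [0.8, 0.1, -1.0]
grip_width: 0.6
```

Emit:
arm_command(increments=[[0,0,3,0],[0,0,7,0],[0,0,11,0],[0,0,15,0],[0,0,16,0]])

```text
clock: 16.8
position: [617.5, -86.3, 56.0]
eef_rot: [0.002, 0.707, -0.707, -0.004]
wrist_force: [-0.2, 1.0, 0.9]
grip_width: 0.601
```

Emit:
arm_command(increments=[[0,0,0,0],[0,0,0,0],[0,0,0,0]])

```text
clock: 17.1
position: [623.0, -87.9, 63.0]
eef_rot: [-0.001, 0.707, -0.707, 0.002]
wrist_force: [0.2, -0.2, -0.1]
grip_width: 0.603
```

Run:
```python
from go import *
go(620,-87,20)
m=r.camera_model("wrist"); im=r.snapshot("wrist"); cv2.imwrite("pics/w8.png",im)
print([proj(m,(620,-87,z)) for z in(42,16)])
```

```text
t 17.1 pos [623.  -87.9  63. ] tool cm [-0.1   0.32  4.3 ] twist 0.001 tilt [ 0.001 -0.004] F [ 0.2 -0.2 -0.1] w 0.603
[array([255.98187222, 242.64208382]), array([256.07901108, 224.00653257])]
```

View pics/w8.png

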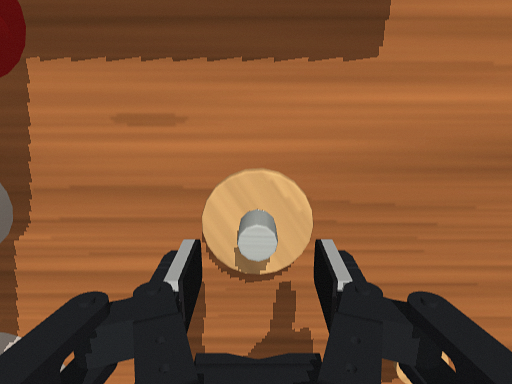

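Emit:
arm_command(increments=[[0,0.1,1.2,0],[0,0.1,2.4,0],[0,0.1,3.4,0],[0,0.1,4.1,0],[0,0.1,4.1,0]])

```text
clock: 17.65
position: [619.0, -87.2, 17.3]
eef_rot: [0.001, 0.707, -0.707, -0.002]
wrist_force: [-0.3, -0.6, 0.7]
grip_width: 0.6
```

Emit:
arm_command(increments=[[0,0,0,0],[0,0,0,0],[0,0,0,0]])

```text
clock: 17.95
position: [620.6, -87.7, 19.9]
eef_rot: [-0.0, 0.707, -0.707, 0.0]
wrist_force: [-0.2, -0.1, -0.0]
grip_width: 0.598
```

```bash
python3 go.py 620 -87 20
```

```text
t 17.95 pos [620.6 -87.7  19.9] tool cm [-0.07  0.06 -0.01] twist 0.001 tilt [ 0.    -0.001] F [-0.2 -0.1 -0. ] w 0.598
```

Emit:
arm_command(increments=[[0,0,0,0],[0,0,0,0],[0,0,0,0],[0,0,0,0],[0,0,0,0]], claw=0.0, grip_force=40)

```text
clock: 18.45
position: [620.5, -87.7, 19.7]
eef_rot: [-0.0, 0.707, -0.707, 0.0]
wrist_force: [-0.9, -0.7, 3.3]
grip_width: 0.242
```

```bash
python3 go.py 626.5 100.5 200
```

```text
t 18.45 pos [620.5 -87.7  19.7] tool cm [-18.81  -0.63 -18.03] twist 0.001 tilt [ 0.    -0.001] F [-0.9 -0.7  3.3] w 0.242
```

Emit:
arm_command(increments=[[0,0,-3,0],[0,0,-7,0],[0,0,-11,0],[0,0,-15,0],[0,0,-18,0]])

```text
clock: 18.95
position: [620.6, -87.6, 201.8]
eef_rot: [-0.0, 0.707, -0.707, 0.001]
wrist_force: [0.2, -0.4, -1.1]
grip_width: 0.24
```

Emit:
arm_command(increments=[[-3,0,0,0],[-7,-0.3,0,0],[-11,-0.6,0,0],[-15,-0.6,0,0],[-18.8,-0.6,0,0]])

```text
clock: 19.45
position: [625.6, 102.2, 198.8]
eef_rot: [0.0, 0.707, -0.707, -0.0]
wrist_force: [-0.9, 0.4, -1.0]
grip_width: 0.242
```

Emit:
arm_command(increments=[[0,0,0,0],[0,0,0,0],[0,0,0,0]])

```text
clock: 19.75
position: [625.9, 99.7, 198.9]
eef_rot: [0.0, 0.707, -0.707, -0.0]
wrist_force: [-0.3, -0.3, -0.7]
grip_width: 0.243
```

Run:
```python
from go import *
go(626.5,100.5,126.7)
m=r.camera_model("wrist"); im=r.snapshot("wrist"); cv2.imwrite("pics/w9.png",im)
```

```text
t 19.75 pos [625.9  99.7 198.9] tool cm [-0.09 -0.06  7.22] twist 0.0 tilt [0.001 0.001] F [-0.3 -0.3 -0.7] w 0.243
```

View pics/w9.png

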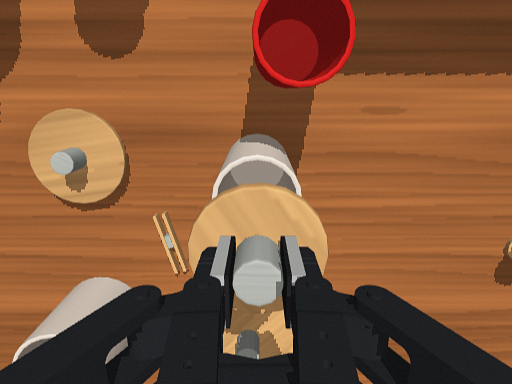

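Emit:
arm_command(increments=[[-0.1,-0.06,1.5,0],[-0.1,-0.06,3,0],[-0.1,-0.06,4.5,0],[-0.1,-0.06,5.5,0],[-0.1,-0.06,5.5,0]])

```text
clock: 20.3
position: [625.7, 100.3, 142.6]
eef_rot: [-0.001, -0.707, 0.707, 0.001]
wrist_force: [0.1, -0.4, -1.1]
grip_width: 0.24
```

Emit:
arm_command(increments=[[0,0,0,0],[0,0,0,0],[0,0,0,0]])

```text
clock: 20.6
position: [627.3, 101.4, 145.3]
eef_rot: [-0.001, 0.707, -0.707, 0.001]
wrist_force: [0.0, -0.1, -0.7]
grip_width: 0.241
```

```bash
python3 go.py 626.5 100.5 126.7
```

```text
t 20.6 pos [627.3 101.4 145.3] tool cm [0.09 0.08 1.86] twist 0.001 tilt [ 0.    -0.002] F [ 0.  -0.1 -0.7] w 0.241
```

Emit:
arm_command(increments=[[0.05,0.03,0.6,0],[0.05,0.03,1.1,0],[0.05,0.03,1.5,0],[0.05,0.03,1.75,0],[0.05,0.03,1.75,0]])

```text
clock: 21.1
position: [626.2, 101.0, 126.8]
eef_rot: [0.0, 0.707, -0.707, -0.0]
wrist_force: [-0.5, -0.5, 0.7]
grip_width: 0.244
```

Emit:
arm_command(increments=[[0,0,0.05,0],[0,0,0.1,0],[0,0,0.1,0]])

```text
clock: 21.4
position: [626.3, 101.0, 126.7]
eef_rot: [-0.0, 0.707, -0.707, 0.0]
wrist_force: [-3.2, -0.8, 6.3]
grip_width: 0.241
```

```bash
python3 go.py 626.5 100.5 126.7
```

```text
t 21.4 pos [626.3 101.  126.7] tool cm [ 0.05 -0.02  0.  ] twist 0.001 tilt [ 0. -0.] F [-3.2 -0.8  6.3] w 0.241
```

Seated contact at exactly the expected height. Release, and look on the way to the middle lid.

Emit:
arm_command(increments=[[0,0,0,0],[0,0,0,0],[0,0,0,0],[0,0,0,0]], claw=0.6)

```text
clock: 21.8
position: [626.4, 101.0, 125.5]
eef_rot: [0.0, 0.707, -0.707, -0.0]
wrist_force: [0.4, 0.4, -0.1]
grip_width: 0.603
```

Emit:
arm_command(increments=[[0,0,-1,0],[0,0,-3,0],[0,0,-6,0],[0,0,-9,0],[0,0,-10,0]])

```text
clock: 22.3
position: [628.2, 101.0, 230.3]
eef_rot: [-0.002, 0.707, -0.707, 0.002]
wrist_force: [0.3, -0.1, 0.6]
grip_width: 0.606
```

Emit:
arm_command(increments=[[-3,0,0,0],[-7,0,0,0],[-11,-0.5,0,0],[-15,-1,0,0],[-17.4,-1,0,0]])

```text
clock: 22.8
position: [635.9, 277.9, 225.0]
eef_rot: [-0.0, 0.708, -0.706, -0.001]
wrist_force: [0.3, 0.7, -1.0]
grip_width: 0.602
```

Emit:
arm_command(increments=[[0,0,0,0],[0,0,0,0],[0,0,0,0]])

```text
clock: 23.1
position: [636.2, 273.9, 225.5]
eef_rot: [-0.0, -0.707, 0.707, -0.0]
wrist_force: [-0.6, 0.4, -0.2]
grip_width: 0.595
```

Run:
```python
from go import *
go(637,276,20)
m=r.camera_model("wrist"); im=r.snapshot("wrist"); cv2.imwrite("pics/w10.png",im)
print([proj(m,(637,276,z)) for z in(42,16)])
```

```text
t 23.1 pos [636.2 273.9 225.5] tool cm [-0.23 -0.09 20.55] twist -0.0 tilt [0.001 0.001] F [-0.6  0.4 -0.2] w 0.595
[array([255.28626683, 167.0175429 ]), array([255.40776114, 161.55153011])]
```

View pics/w10.png

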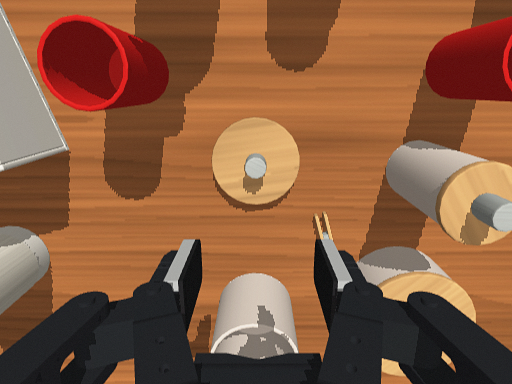

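Emit:
arm_command(increments=[[-0.15,-0.05,3,0],[-0.15,-0.05,7,0],[-0.15,-0.05,11,0],[-0.15,-0.05,14.5,0],[-0.15,-0.05,16,0]])

```text
clock: 23.65
position: [634.6, 274.4, 61.9]
eef_rot: [-0.003, -0.707, 0.707, 0.002]
wrist_force: [0.1, 0.6, -0.3]
grip_width: 0.596
```

Emit:
arm_command(increments=[[0,0,0,0],[0,0,0,0],[0,0,0,0]])

```text
clock: 23.95
position: [638.6, 276.7, 68.6]
eef_rot: [-0.002, 0.707, -0.707, 0.001]
wrist_force: [0.2, 0.0, -0.2]
grip_width: 0.6
```

```bash
python3 go.py 637 276 20
```

```text
t 23.95 pos [638.6 276.7  68.6] tool cm [0.07 0.18 4.86] twist 0.0 tilt [-0.001 -0.004] F [ 0.2  0.  -0.2] w 0.6
```

Emit:
arm_command(increments=[[0,0.05,1.4,0],[0,0.05,2.8,0],[0,0.05,3.9,0],[0,0.05,4.6,0],[0,0.05,4.6,0]])

```text
clock: 24.45
position: [635.0, 276.2, 17.6]
eef_rot: [0.001, 0.707, -0.707, -0.001]
wrist_force: [0.3, 0.3, -0.8]
grip_width: 0.599
```

Emit:
arm_command(increments=[[0,0,0,0],[0,0,0,0],[0,0,0,0]])

```text
clock: 24.75
position: [636.7, 276.6, 20.5]
eef_rot: [-0.001, 0.707, -0.707, 0.0]
wrist_force: [-1.0, -0.1, 0.2]
grip_width: 0.599
```

```bash
python3 go.py 637 276 20
```

```text
t 24.75 pos [636.7 276.6  20.5] tool cm [ 0.06 -0.03  0.05] twist 0.001 tilt [-0.    -0.001] F [-1.  -0.1  0.2] w 0.599
```

Emit:
arm_command(increments=[[0,0,0,0],[0,0,0,0],[0,0,0,0],[0,0,0,0],[0,0,0,0]], claw=0.0)

```text
clock: 25.25
position: [636.5, 276.6, 20.3]
eef_rot: [-0.0, 0.707, -0.707, 0.0]
wrist_force: [0.3, -0.1, 3.4]
grip_width: 0.239
```

```bash
python3 go.py 390 276.7 220
```

```text
t 25.25 pos [636.5 276.6  20.3] tool cm [ -0.03  24.64 -19.99] twist 0.001 tilt [-0.    -0.001] F [ 0.3 -0.1  3.4] w 0.239
```

Emit:
arm_command(increments=[[0,0,-3,0],[0,0,-7,0],[0,0,-11,0],[0,0,-15,0],[0,0,-20,0]])

```text
clock: 25.75
position: [634.9, 276.1, 219.2]
eef_rot: [0.002, 0.707, -0.707, -0.001]
wrist_force: [0.5, 0.6, -1.7]
grip_width: 0.237
```

Emit:
arm_command(increments=[[0,3,0,0],[0,7,0,0],[0,11,0,0],[0,15,0,0],[0,19,0,0]])

```text
clock: 26.25
position: [444.2, 276.0, 219.3]
eef_rot: [0.0, 0.707, -0.707, -0.0]
wrist_force: [0.1, 0.7, -0.5]
grip_width: 0.239
```

Emit:
arm_command(increments=[[0,3,0,0],[0,5,0,0],[0,5.6,0,0],[0,5.6,0,0],[0,5.6,0,0]])

```text
clock: 26.75
position: [391.3, 276.4, 219.9]
eef_rot: [-0.0, 0.707, -0.707, 0.0]
wrist_force: [-0.5, 0.1, -1.1]
grip_width: 0.24
```

Run:
```python
from go import *
go(451.5,276.7,200)
m=r.camera_model("wrist"); im=r.snapshot("wrist"); cv2.imwrite("pics/w11.png",im);np.save("w11.npy",m,allow_pickle=True)
```

```text
t 26.75 pos [391.3 276.4 219.9] tool cm [-0.03 -6.02  1.99] twist 0.001 tilt [-0.    -0.001] F [-0.5  0.1 -1.1] w 0.24
```

View pics/w11.png

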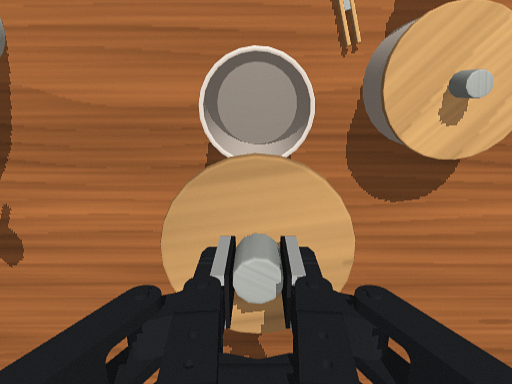

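Run:
```python
from go import *
m=np.load("w11.npy",allow_pickle=True).item()
print([onplane(m,p,95).round(1) for p in((199,104),(315,104),(257,45),(257,161))])
go(452,277,107.3)
```

```text
[array([454.7, 321.1]), array([454.7, 232.7]), array([496.3, 276.9]), array([410.5, 276.9])]
t 26.8 pos [391.5 276.3 219.8] tool cm [-0.07 -6.05 11.25] twist 0.0 tilt [-0.    -0.001] F [-0.2 -1.5 -1.6] w 0.239
```

Emit:
arm_command(increments=[[-0.05,-2,0,0],[-0.05,-4,1,0],[-0.05,-6.05,3.5,0],[-0.05,-6.05,6.5,0],[-0.05,-6.05,9,0]])

```text
clock: 27.3
position: [452.2, 276.3, 127.8]
eef_rot: [-0.0, -0.707, 0.707, 0.0]
wrist_force: [-0.3, -0.2, -2.1]
grip_width: 0.24
```

Emit:
arm_command(increments=[[0,0,0,0],[0,0,0,0],[0,0,0,0]])

```text
clock: 27.6
position: [452.2, 277.2, 131.2]
eef_rot: [-0.001, 0.707, -0.707, 0.001]
wrist_force: [-0.0, 1.0, -0.4]
grip_width: 0.239
```

```bash
python3 go.py 452 277 107.3
```

```text
t 27.6 pos [452.2 277.2 131.2] tool cm [0.02 0.02 2.39] twist 0.001 tilt [-0.001 -0.002] F [-0.   1.  -0.4] w 0.239
```

Emit:
arm_command(increments=[[0,0,0.7,0],[0,0,1.4,0],[0,0,1.9,0],[0,0,2.2,0],[0,0,2.3,0]])

```text
clock: 28.1
position: [450.4, 276.8, 107.2]
eef_rot: [0.0, 0.707, -0.707, -0.0]
wrist_force: [-5.1, -2.5, 13.5]
grip_width: 0.241
```

Emit:
arm_command(increments=[[0,0,0.05,0],[0,0,0.1,0],[0,0,0.1,0]])

```text
clock: 28.4
position: [450.4, 276.8, 107.3]
eef_rot: [-0.0, 0.707, -0.707, 0.0]
wrist_force: [-6.3, -2.5, 10.9]
grip_width: 0.24
```

```bash
python3 go.py 452 277 107.3
```

```text
t 28.4 pos [450.4 276.8 107.3] tool cm [-0.02 -0.16 -0.  ] twist 0.001 tilt [ 0. -0.] F [-6.3 -2.5 10.9] w 0.24
```

Contact at the seated height. Release and inspect.

Emit:
arm_command(increments=[[0,0,0,0],[0,0,0,0],[0,0,0,0],[0,0,0,0]], claw=0.6)

```text
clock: 28.8
position: [450.7, 276.8, 105.6]
eef_rot: [0.0, 0.707, -0.707, -0.0]
wrist_force: [0.2, 0.5, 0.2]
grip_width: 0.599
```

Emit:
arm_command(increments=[[0,0,-1,0],[0,0,-3,0],[0,0,-6,0],[0,0,-10,0],[0,0,-14,0]])

```text
clock: 29.3
position: [450.4, 276.7, 247.6]
eef_rot: [0.0, 0.707, -0.707, -0.0]
wrist_force: [0.7, 0.8, -1.3]
grip_width: 0.602
```

Emit:
arm_command(increments=[[3,2,0,0],[7,4,0,0],[11,6,0,0],[11,6,0,0],[11,6,0,0]])

```text
clock: 29.8
position: [391.0, 166.3, 246.8]
eef_rot: [0.001, -0.707, 0.708, -0.0]
wrist_force: [0.3, 0.3, -0.4]
grip_width: 0.601
```

Run:
```python
from go import *
go(452,277,107)
m=r.camera_model("wrist"); W=r.snapshot("wrist"); cv2.imwrite("pics/w12.png",W)
cv2.imwrite("pics/top2.png",r.snapshot("top"));S=r.snapshot("scene");cv2.imwrite("pics/sc2.png",S)
cv2.imwrite("pics/sc2z.png",cv2.resize(S[100:260,60:380],None,fx=2.5,fy=2.5,interpolation=cv2.INTER_CUBIC))
a=cv2.imread("pics/top2.png")[125:265,140:400]; cv2.imwrite("pics/top2z.png",cv2.resize(a,None,fx=3,fy=3,interpolation=cv2.INTER_CUBIC))
for n,mm in(("w",m),("top",r.camera_model("top")),("scene",r.camera_model("scene"))):
  for x,y,h in((470.1,108.2,60),(452,276.9,95),(626.5,100.5,115)): print(n,proj(mm,(x,y,h+34)).round(1),proj(mm,(x,y,h+8)).round(1))
```

```text
t 29.8 pos [391.  166.3 246.8] tool cm [-11.07  -6.06  14.  ] twist -0.001 tilt [-0.001 -0.002] F [ 0.3  0.3 -0.4] w 0.601
w [327.7  83. ] [322.   83.5]
w [109.2 108.1] [122.5 106.5]
w [ 378.5 -221.9] [ 364.1 -184.8]
top [235.9 223.9] [236.3 224.5]
top [169.4 229. ] [171.5 229.4]
top [239.6 162.1] [239.9 164.2]
scene [253.3 138.9] [253.3 147.9]
scene [314.9 111. ] [313.9 120.2]
scene [275.8 155.4] [275.3 165.8]
```

View pics/w12.png

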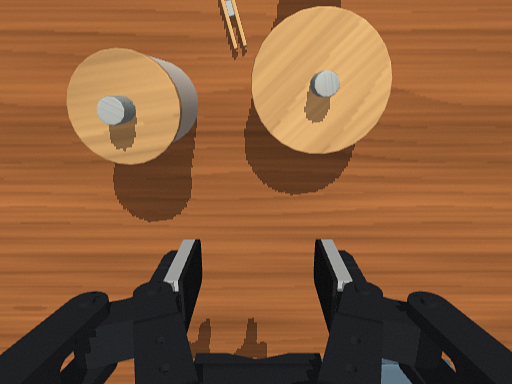

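View pics/sc2z.png

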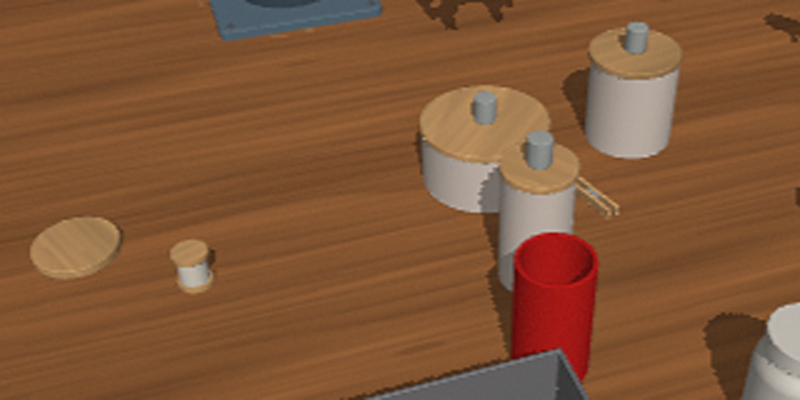

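View pics/top2z.png

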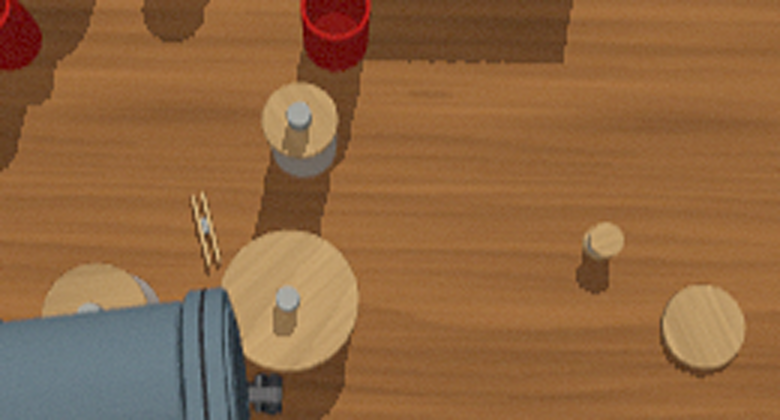

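Emit:
arm_command(increments=[[0,0,0,0],[0,0,0,0],[0,0,0,0]])

```text
clock: 30.25
position: [390.9, 167.2, 245.6]
eef_rot: [0.0, 0.708, -0.707, -0.0]
wrist_force: [-0.3, -0.2, 0.3]
grip_width: 0.598
```

```bash
python3 -c "
from bench import r
print(r.finish_job())"
```

```text
the job is handed in; nothing more can be done
None
```

I stood the dosing cup upright in the middle of the wide canister's floor, then closed the wide, narrow and middle canisters with their own lids. I handed the job in at about 30 s, with the arm raised and touching nothing.

- **Cup:** the wrist picture taken before closing the wide canister showed the cup upright and released, near the canister's centre.
- **Lids:** each one met its rim within about 0.2 mm of the height expected for fully seated. In the last scene, top and wrist pictures all three look level. In the wrist view, the knobs of the wide and middle lids lie within about 2 px of their predicted places. I checked the narrow lid only by eye in the scene and top pictures. The middle lid was also partly hidden in the top view.
- **Bystanders:** the coaster, reel and peg show no visible shift in the before and after top pictures.
- **Disagreements:** my first scene-camera guesses for the canisters were off by up to about 28 mm, so I used the top and wrist measurements instead. In the wrist picture just after I seated the wide lid, its knob was about 4 px (roughly 3 mm) from where I predicted. A later view put it within about 1 mm.

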